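# Fit the dryer's timer knob and hold it in

## Robot

A 6-joint arm with a two-finger parallel gripper is mounted at the origin on a cart in front of the work surface, level with it; the furniture and walls round the work are solid. World frame = base frame: x ahead of the robot, y to its left, z up, the work surface at z = 0. Lengths are in m, angles in rad, forces in N, time in s.
With the tool pointing down it reaches from about 0.25 to 0.775 m from the base axis. Payload 8.9 kg.
Tool frame: the origin (TCP) lies midway between the tips of the shut fingers; the grasp point (between the pads) lies 19 mm behind it; z points along the fingers, y is the line along which they close (so a half turn about z gives the same grasp; the last joint's range is limited). The gripper opens to 85 mm and grips with 20 to 120 N. Pads are 22 mm wide; open, the fingers measure 114 mm over their backs; the gripper's body (76 mm by 85 mm) begins 54 mm behind the grasp point. The pads swing forward as they close: fully open they stand 13 mm farther back than shut.
Start: joints at [-1.462, 0.291, -0.153, 1.127, 0, 1.431], TCP at [0.129, -0.509, 0.231] pointing down, gripper open.
Joint ranges: [-2.52, 2.52], [-0.91, 1.74], [-1.3, 1.37], [-1.96, 2.02], [-1.52, 1.47], [-3.14, 3.14]. Speed limits (rad/s): [2.22, 2.22, 2.79, 3.14, 3.14, 3.14].

## Interface

Orientations are given as a unit quaternion [w, x, y, z].
In Python, from bench import * gives the robot as it stands. The module is installed in compiled form; this text tells all that it offers. Calls block until the motion is done:
- movep(position, orientation): joint-space move of the TCP to a pose.
- move_l(position, frame=None, max_speed=0.15, stop_force=None): straight line of the TCP; frame=None keeps the orientation; max_speed is the mean speed in m/s. With stop_force (N) it stops when the force on the tool has changed by that much, and returns True; else False.
- goto_joints(angles): joint-space move.
- set_gripper(opening, squeeze=None): opening from 0.0 (shut) to 1.0 (fully open); squeeze is the grip in N (None keeps the last); returns when the fingers have stopped.
- dwell(seconds).
- solve_ik(position, orientation): joint angles nearest the present ones, or None.
- get_image(name): name is "side" or "top"; returns a dict with "pixels" (400x640x3 uint8, blue, green, red), "depth" (400x640 float32, m along the optical axis (not along the pixel's ray), 0 where there is no reading), "K" (3x3 intrinsics, pixels), "R" (3x3) and "t" (3): a world point X has camera coordinates R X + t. Camera axes: x right, y down, z forward; pixel columns grow to the right and rows downward; lengths in m; the calibration is good to about 2 mm. A picture is of the moment at which its call begins.
A pose or a line that the arm cannot do raises MotionError and nothing moves.
- close_job(): hands the job in; it is judged then, once.
Readings, each from a call of its own:
- get_time(): time.
- get_joint_positions(): joint angles.
- get_qd(): joint speeds.
- get_joint_efforts(): joint torques, N m.
- get_tcp_pos(): TCP position.
- get_ee_rot(): TCP orientation.
- get_ft_force(): force on the tool from outside, world axes, zero at the start.
- get_wrist_torque(): the same for the moment, N m.
- get_width(): opening from 0.0 (shut) to 1.0 (fully open).
- get_grasp_force(): force on a finger pad.
Only numpy, scipy, OpenCV 4.12 (cv2) and the standard library are available. Lean on these libraries where they do the work, as an engineer would, in place of code of your own. Each camera call takes 0.05 s, during which the arm holds its last target. There are 200 camera calls.

## Task

The tumble dryer's control panel lies on the worktop for repair. First press its dial ring, which stands proud, down until it is fully home; then pick up the black knob, turn it so that its flat matches the flat of the timer's D-shaft, fit it fully onto the shaft and push it all the way in against the start spring. Finish while still holding the knob pushed in, so that the start contact can be tested, and leave the other things on the worktop where they are.

Things in the scene. Friction and masses are not known exactly. Their poses are not given: they have to be found in the camera images.
- panel: White control panel with grey fascia, 120 (x) x 330 (y) x 46 mm high, lying face up, fixed to the worktop. Origin: middle of its underside; x to its back edge (away from the robot), y left, z up. The dial and timer shaft are centred at y = -85 mm in this frame; a display window and four small white buttons (51 mm high) lie left of the middle.
- ring_top (a point): Centre of the top face of the aluminium dial ring with black time marks round the timer shaft, 86 mm outside, 36 mm inside diameter; axes as the panel's. Pressed anywhere (about 7 N) it slides straight down to a hard stop and stays. Its top is 54.5 mm above the worktop when fully proud, 49 mm when home. Left proud, it gets in the knob's way.
- dial_ring (a joint): How far the dial ring has been pressed in, m: 0 fully proud, 0.0055 fully home.
- shaft_tip (a point): Centre of the top of the timer shaft: upright white plastic, 14 mm diameter with one deep flat 1.5 mm from the axis, tip chamfered 1 mm, in the middle of the dial ring. The tip is 23 mm above the fascia (69 mm above the worktop) when not pressed. +x points out of the flat, z up the axis. The shaft turns only against a stiff detent (0.04 N m).
- start (a joint): How far the timer shaft has been pushed in against its start spring, m: 0 out, 0.005 at the hard stop; 3 N to start it moving, 9 N at the stop. It springs back when let go.
- knob: Loose black knob, 60 g, standing bar up: skirt 52 mm diameter, 14 mm high; grip bar 47 (x) x 14 (y) mm, top at 38 mm. Origin: centre of underside, z up. Bore from below, D-shaped, 12 mm deep, 15.2 mm diameter, flat 2 mm off axis on the +x side, chamfered; a white line on the bar's +x half marks that side. Home on the shaft, its origin is 12 mm below shaft_tip.
- pointer (a point): Outer end of the white pointer line: top edge of the grip bar's +x end, 23.5 mm from the knob's axis, on the side of the bore's flat.
- screwdriver: Blue-handled screwdriver, 200 mm long, 26 mm thick, lying in front of the panel along the worktop's front edge. Origin under its middle, handle towards its -x. Leave alone.
- brush: Grey scrubbing brush with blue bristles, 30 x 85 x 55 mm high, beyond the knob. Origin: middle of its underside. Leave alone.
- button_tin: Dark green tin box, 87 x 118 x 46 mm high, behind the panel. Origin: middle of its underside. Leave alone.
- spray: Clear spray bottle with black trigger head, 62 x 85 x 190 mm high, at the back by the soap. Origin: middle of its underside. Leave alone.

How it is judged:
On the way:
1. the dial ring is pressed home while the knob is still off the shaft (value of joint dial_ring above 0.0045 m and distance between knob and shaft_tip above 0.025 m), for 0.2 s.
At the end, for the whole second after the job is handed in: Dial ring home (within 1 mm); knob upright (0.1 rad) on the shaft, flat to flat, pointer on the shaft's flat side (0.4 rad), axes within 3 mm, bore bottom within 2 mm of the shaft tip; shaft pushed in at least 4 of its 5 mm; fingers on the knob with over 2 N, keeping it so (value of joint dial_ring above 0.0045 m and horizontal distance between knob and shaft_tip below 0.003 m and z of knob in the frame of shaft_tip below -0.01 m and angle between the x axis of knob and the x axis of shaft_tip, either way round below 0.4 rad and x of pointer in the frame of shaft_tip above 0.02 m and angle between knob's own z axis and vertical below 0.1 rad and value of joint start above 0.004 m and contact force between the fingers and knob above 2 N); the arm keeps its last pose, push and grip.
It fails at once if a bystander (screwdriver, brush, tin or spray bottle) is pushed more than 30 mm from its place (distance of any of screwdriver, brush, button_tin, spray from where it was at the start of the episode above 0.03 m).
It also fails if it takes over 54 s, if anything falls off the work surface, if the arm or the gripper's body presses on something with over 40 N, if the wrist force passes 120 N, or if a joint passes its speed limit or range.

## Working session

There is one attempt and no reset: what is moved stays moved. The work goes in short steps, each a Python script; the robot and the scene stay as the last script left them, time stands still between calls to the robot, and variables do not carry over. Pictures are saved under pics/ and viewed, at most 10 in all, crops included, and the job is handed in when it is done.

```bash
mkdir -p pics
cat > h.py <<'E'
import numpy as np, cv2
from bench import *
def cloud(im):
    d=im["depth"].astype(float); v,u=np.mgrid[:d.shape[0],:d.shape[1]]; K=im["K"]
    c=np.stack([(u-K[0,2])/K[0,0]*d,(v-K[1,2])/K[1,1]*d,d],-1)
    return (c-im["t"])@im["R"]   # R^T (c-t)
def ray(im,u,v,z):
    r=np.linalg.inv(im["K"])@[u,v,1.]; r=im["R"].T@r; o=-im["R"].T@im["t"]
    return o+r*(z-o[2])/r[2]
E
python3 - <<'E'
from h import *
import pickle
for n in("side","top"):
    im=get_image(n); cv2.imwrite(f"pics/{n}0.png",im["pixels"]); pickle.dump(im,open(n+"0.pkl","wb"))
    print(n,im["K"].round(1).tolist(),(-im["R"].T@im["t"]).round(3),im["R"].round(3).tolist())
print(get_time(),get_tcp_pos(),get_ee_rot())
E
```

```text
side [[462.5, 0.0, 313.2], [0.0, 462.5, 200.4], [0.0, 0.0, 1.0]] [ 0.631 -0.713  0.737] [[0.998, 0.064, -0.012], [0.035, -0.68, -0.732], [-0.055, 0.73, -0.681]]
top [[405.6, 0.0, 321.7], [0.0, 405.6, 198.9], [0.0, 0.0, 1.0]] [ 0.268 -0.13   0.989] [[0.279, -0.96, -0.004], [-0.904, -0.262, -0.339], [0.324, 0.098, -0.941]]
0.1 [ 0.12874508 -0.50858266  0.2307968 ] [-5.77934295e-04  9.92335258e-01  1.23573464e-01  3.01491333e-05]
```

View pics/top0.png

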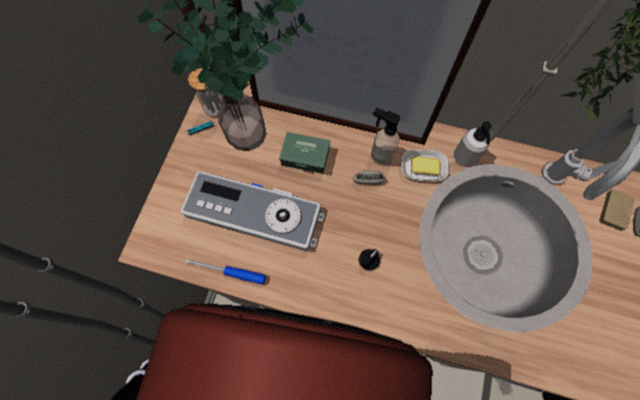

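View pics/side0.png

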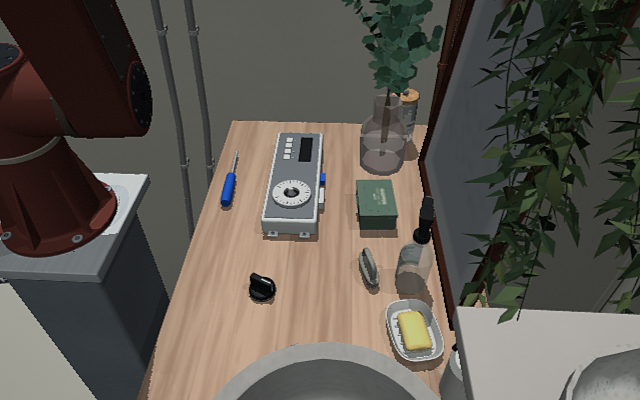

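The top view shows the knob at about (369,259), the dial and shaft at (283,215), and the brush at (369,178). In the side view the knob is at (262,288) and the dial at (292,193). Next I'll measure them and enlarge both.

Run:
```python
import pickle
from h import *
S=pickle.load(open("side0.pkl","rb"));T=pickle.load(open("top0.pkl","rb"))
tiles=[]
for im,c in((T,(369,259)),(T,(283,215)),(S,(262,288)),(S,(292,193))):
    x,y=c; t=im["pixels"][y-25:y+25,x-32:x+32]
    tiles.append(cv2.resize(np.clip(t.astype(float)*1.5,0,255).astype(np.uint8),(384,300),interpolation=cv2.INTER_NEAREST))
cv2.imwrite("pics/crops.png",np.vstack([np.hstack(tiles[:2]),np.hstack(tiles[2:])]))
for n,im,k,r in(("top",T,(369,259),(283,215)),("side",S,(262,288),(292,193))):
    P=cloud(im); g=im["pixels"]
    print(n,"table z",np.median(P[:,:,2][(g[:,:,2]>g[:,:,0]+40)&(abs(P[:,:,2])<.02)]))
    for nm,c in(("knob",k),("dial",r)):
        x,y=c; q=P[y-25:y+25,x-32:x+32].reshape(-1,3)
        if nm=="knob":
            a=q[(q[:,2]>.008)&(q[:,2]<.06)]; b=q[(q[:,2]>.028)&(q[:,2]<.05)]
            for w in(a,b):
                print(nm,len(w),w.mean(0).round(4),w.min(0).round(3),w.max(0).round(3))
            (cx,cy),wh,an=cv2.minAreaRect((b[:,:2]*1000).astype(np.float32)); print("bar",cx,cy,wh,an)
        else:
            b=q[q[:,2]>.062]; print("shaft",len(b),b.mean(0).round(4),b.max(0).round(4),b.min(0).round(4))
            a=q[(q[:,2]>.0505)&(q[:,2]<.059)];print("ring",len(a),np.median(a,0).round(4),((a.min(0)+a.max(0))/2).round(4),np.ptp(a,0).round(4))
    # panel fascia
    x,y=r; q=P.reshape(-1,3); s=q[(q[:,2]>.041)&(q[:,2]<.0495)&(abs(q[:,0]-.45)<.3)]
    m=((P[:,:,2]>.038)&(P[:,:,2]<.058)).astype(np.uint8); _,L=cv2.connectedComponents(m); l=np.bincount(L[y-15:y+15,x-15:x+15][m[y-15:y+15,x-15:x+15]>0]).argmax()
    w=P[L==l]; print("panel",cv2.minAreaRect((w[:,:2]*1000).astype(np.float32)),len(w))
```

```text
top table z 0.0004432848248653719
knob 365 [ 0.4866 -0.181   0.0219] [ 0.464 -0.207  0.008] [ 0.514 -0.156  0.043]
knob 121 [ 0.4879 -0.1807  0.0377] [ 0.467 -0.196  0.028] [ 0.511 -0.166  0.043]
bar 489.02008056640625 -181.22471618652344 (13.902037620544434, 46.84395980834961) 63.35873031616211
shaft 35 [ 0.4283 -0.0193  0.4102] [0.5288 0.054  0.9892] [ 0.2684 -0.1302  0.0621]
ring 793 [0.5234 0.0463 0.054 ] [0.5239 0.0611 0.0546] [0.0948 0.1461 0.0082]
panel ((524.5736694335938, 132.36273193359375), (120.22579193115234, 329.4173583984375), 0.24624264240264893) 6011
side table z -0.0005428770442669553
knob 539 [ 0.4907 -0.1906  0.0225] [ 0.465 -0.21   0.008] [ 0.516 -0.158  0.04 ]
knob 201 [ 0.4917 -0.1863  0.0354] [ 0.469 -0.2    0.028] [ 0.513 -0.17   0.04 ]
bar 491.340087890625 -184.62994384765625 (15.387956619262695, 47.36716842651367) 63.7478141784668
shaft 37 [ 0.5735 -0.3044  0.3747] [0.6315 0.0478 0.7371] [ 0.5192 -0.7129  0.0632]
ring 658 [0.5275 0.0409 0.0529] [0.5258 0.0455 0.0547] [0.0845 0.0882 0.0083]
panel ((526.0799560546875, 128.69253540039062), (118.86017608642578, 330.1598815917969), 0.2895219624042511) 4457
```

View pics/crops.png

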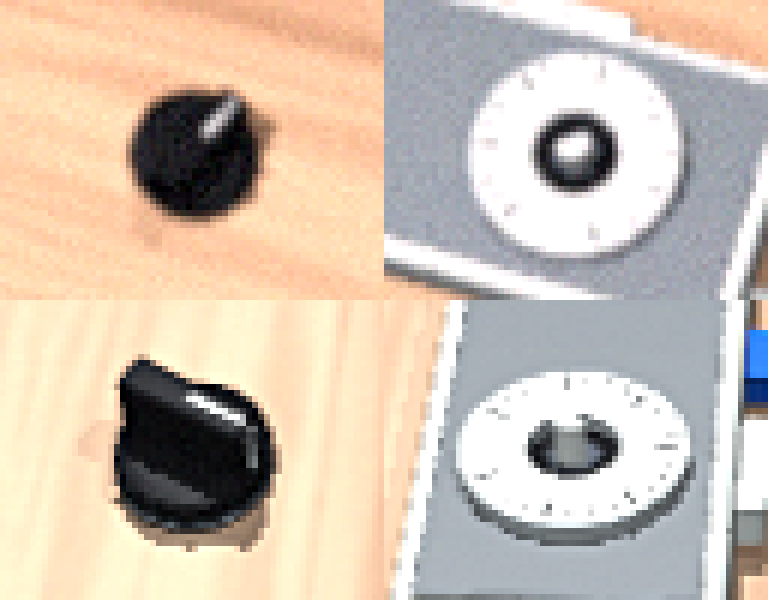

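Knob: axis at about (0.490,-0.183), bar along about -26.5° with the white line on the +x/-y end. The dial is at about (0.5255,0.0455). In the side view the shaft shows a grey face towards the camera, so I'll average several pictures to measure the direction of its flat.

Run:
```python
import pickle
from h import *
tiles=[]
for n,c in(("top",(283,215)),("side",(292,193))):
    L=[get_image(n) for _ in range(8)]; im=L[0]
    A=np.mean([l["pixels"].astype(float) for l in L],0); D=np.median([l["depth"] for l in L],0)
    im["depth"]=D; im["avg"]=A; pickle.dump(im,open(n+"1.pkl","wb"))
    x,y=c; t=A[y-10:y+11,x-13:x+14]; tiles.append(cv2.resize(np.clip(t*1.0,0,255).astype(np.uint8),(396,308),interpolation=cv2.INTER_NEAREST))
    P=cloud(im); 
    # ring mask bright
    g=A.min(2); m=(g>140).astype(np.uint8); m2=np.zeros_like(m); m2[y-25:y+25,x-30:x+30]=m[y-25:y+25,x-30:x+30]
    w=P[y-10:y+11,x-12:x+13].reshape(-1,3); s=w[(w[:,2]>.058)&(w[:,2]<.08)]
    print(n); print(s[np.argsort(-s[:,2])].round(4).tolist())
    hi=P[y-25:y+25,x-30:x+30].reshape(-1,3); r=hi[(hi[:,2]>.0515)&(hi[:,2]<.058)]
    (cx,cy),rad=cv2.minEnclosingCircle((r[:,:2]*1000).astype(np.float32)); print("ring circ",cx,cy,rad)
    print(np.round(A[y-8:y+9,x-9:x+10].mean(2)).astype(int))
cv2.imwrite("pics/shaft.png",np.hstack(tiles))
```

```text
top
[[0.522, 0.0459, 0.0701], [0.5275, 0.0452, 0.07], [0.5238, 0.049, 0.0699], [0.5227, 0.0436, 0.0699], [0.5231, 0.0513, 0.0698], [0.527, 0.0476, 0.0694], [0.526, 0.0423, 0.069], [0.5217, 0.0484, 0.069], [0.5247, 0.0469, 0.0689], [0.52, 0.0454, 0.0688], [0.5254, 0.0446, 0.0688], [0.5187, 0.05, 0.0686], [0.5229, 0.0539, 0.0683], [0.5238, 0.0417, 0.0683], [0.5212, 0.0508, 0.0681], [0.5287, 0.0433, 0.0679], [0.5196, 0.0478, 0.0678], [0.521, 0.0433, 0.0676], [0.5223, 0.0414, 0.0653], [0.519, 0.0455, 0.0638], [0.5198, 0.0434, 0.0632], [0.5185, 0.048, 0.0632], [0.5219, 0.042, 0.0581]]
ring circ 525.5469360351562 47.710105895996094 43.06901931762695
[[189 191 192 192 193 190 190 187 187 188 188 188 191 192 192 191 190 191
  192]
 [190 191 192 194 187 167 152 142 138 137 138 148 169 183 193 191 192 191
  190]
 [191 190 193 186 160 118  89  69  60  60  65  83 115 156 183 193 192 192
  191]
 [191 192 186 155 107  60  31  20  17  21  25  35  55 100 153 184 190 192
  191]
 [194 190 159 100  49  23  16  23  42  58  61  36  21  46 102 153 184 192
  192]
 [194 185 126  55  18  27  60  88 115 141 1
[... 2448 characters left out ...]
 101  98  93  87  88  86  48  17  36 138 213
  203]
 [190  76   9  21  50  86  96 102  99  95  88  84  65  20  18 102 189 209
  202]
 [199 147  53  13  31  54  55  82  81  81  80  54  17  41  92 163 213 204
  201]
 [207 217 194  76  51  52  22  25  27  30  32  35  89 170 223 212 205 202
  201]
 [202 205 212 205 175 154  85  88  90 109 130 162 223 213 207 203 202 202
  202]
 [201 202 203 207 210 215 219 220 220 218 215 211 206 203 202 203 202 200
  204]
 [201 201 201 203 203 204 204 204 205 204 204 203 202 201 202 204 186 160
  205]
 [202 202 203 202 200 204 202 201 201 202 202 202 201 201 202 206 172  92
  165]
 [199 200 206 188 161 204 204 202 202 202 201 199 203 203 201 200 212 177
   96]]
```

View pics/shaft.png

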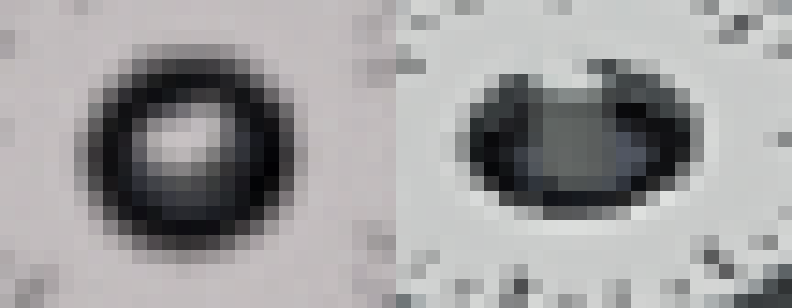

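The right half of the picture (side) shows a round shaft front facing the camera. In the left half (top), the bright tip is cut off on its far upper edge, so the flat faces roughly +x+y. I'll measure this with a sub-pixel contour.

Run:
```python
import pickle
from h import *
im=pickle.load(open("top1.pkl","rb")); A=im["avg"].mean(2).astype(np.float32)
def contour(x0,y0,x1,y1,th,s=8):
    t=cv2.resize(A[y0:y1,x0:x1],None,fx=s,fy=s,interpolation=cv2.INTER_CUBIC)
    c,_=cv2.findContours((t>th).astype(np.uint8),cv2.RETR_LIST,cv2.CHAIN_APPROX_NONE)
    return [(k[:,0]+.5)/s-.5+[x0,y0] for k in c if len(k)>40]
# ring hole in the ring's top plane; outer rim
for c in contour(270,203,297,229,110):
    W=np.array([ray(im,u,v,.0545)[:2] for u,v in c])*1000; e=cv2.fitEllipse(W.astype(np.float32)); print("ringplane",len(c),np.round(np.ravel(e[0]+e[1]),1),e[2])
cen=np.array([525.5,47.7])
g=im["avg"]; x,y=283,215
for th in(60,90,120):
    for c in contour(275,207,292,226,th):
        W=np.array([ray(im,u,v,.069)[:2] for u,v in c])*1000-cen
        r=np.hypot(*W.T); 
        if r.max()<12:
            a=np.degrees(np.arctan2(W[:,1],W[:,0])); print(th,W.mean(0).round(1)); print([(k,round(float(np.median(r[(a>=k-10)&(a<k+10)])),1)) for k in range(-180,180,20) if ((a>=k-10)&(a<k+10)).any()])
# depth: tip points
P=cloud(im)
for n in("top","side"):
    im=pickle.load(open(n+"1.pkl","rb")); P=cloud(im); hi=P[170:235,255:315].reshape(-1,3)
    r=hi[(hi[:,2]>.0515)&(hi[:,2]<.058)&(np.hypot(hi[:,0]-.526,hi[:,1]-.046)<.048)]*1000
    (cx,cy),_=cv2.minEnclosingCircle(r[:,:2].astype(np.float32))
    t=hi[(hi[:,2]>.0665)&(hi[:,2]<.072)&(np.hypot(hi[:,0]-.526,hi[:,1]-.046)<.012)]*1000
    o=t[:,:2].mean(0)-[cx,cy]; print(n,cx,cy,"tip offset",o.round(2),"flat yaw",np.degrees(np.arctan2(-o[1],-o[0])),len(t))
```

```text
ringplane 121 [526.4  48.7  10.8  14.9] 39.84653854370117
ringplane 317 [524.3  47.1  34.2  34.7] 178.28988647460938
ringplane 827 [524.2  46.1  76.1  76.8] 140.82569885253906
90 [-3.2 -1.9]
[(-180, 10.2), (-160, 10.5), (-140, 9.8), (-120, 9.2), (-100, 9.0), (-80, 8.2), (-60, 7.1), (-40, 5.3), (-20, 3.3), (0, 2.4), (20, 1.8), (40, 1.8), (60, 2.0), (80, 2.8), (100, 4.3), (120, 6.3), (140, 8.0), (160, 9.5)]
120 [-2.9 -1.7]
[(-180, 8.7), (-160, 8.7), (-140, 8.5), (-120, 8.1), (-100, 7.9), (-80, 7.3), (-60, 5.8), (-40, 3.6), (-20, 1.8), (0, 1.3), (20, 1.1), (60, 1.0), (80, 1.5), (100, 2.6), (120, 5.0), (140, 7.2), (160, 8.2)]
top 525.5469360351562 47.710105895996094 tip offset [-2.21 -0.99] flat yaw 24.114959538707446 18
side 526.2553100585938 45.37483596801758 tip offset [-1.76 -2.66] flat yaw 56.52493094154313 16
```

Line fit and symmetry put the flat's outward direction at about 33°, and the knob is at -26.5°. Next I press the ring.

```bash
cat >> h.py <<'E'
def q(deg): a=np.radians(deg)/2; return [0,np.cos(a),np.sin(a),0]
E
python3 - <<'E'
from h import *
set_gripper(0.0,60)
movep([.4955,.0455,.15],q(0)); print(get_time(),get_tcp_pos())
move_l([.4955,.0455,.065]); 
print(move_l([.4955,.0455,.040],max_speed=.02,stop_force=22),get_tcp_pos(),get_ft_force(),get_time())
move_l([.4955,.0455,.12])
print(get_time())
E
```

```text
4.05 [0.49571858 0.04486134 0.15010477]
True [0.49559014 0.04550428 0.04869863] [-4.27637581  0.5986641  13.4593525 ] 5.6167
6.25
```

Run:
```python
from h import *
k=np.array([.490,-.183])
movep([*k,.12],q(-26.5)); set_gripper(.5)
move_l([*k,.065]); print(move_l([*k,.0165],max_speed=.06,stop_force=10),get_tcp_pos(),get_ft_force())
set_gripper(0.0,60); print(get_width(),get_grasp_force(),get_time())
move_l([*k,.12]); print(get_width(),get_grasp_force(),get_time())
s=np.array([.5258,.0460])
movep([*s,.13],q(33)); print(get_tcp_pos(),get_time())
t=[]
for n in("top","side"):
    im=get_image(n); P=s if 0 else None
    c=im["K"]@(im["R"]@[*s,.10]+im["t"]); x,y=(c[:2]/c[2]).astype(int)
    t.append(cv2.resize(np.clip(im["pixels"][y-37:y+38,x-50:x+50]*1.4,0,255).astype(np.uint8),(400,300),interpolation=cv2.INTER_CUBIC)); print(n,x,y)
cv2.imwrite("pics/held.png",np.hstack(t))
```

```text
False [ 0.49024265 -0.183109    0.01672015] [ 0.31703626 -0.24454209  0.31317907]
0.1525225444429815 59.35698330402374 9.4917
0.1520324721192961 58.75718951225281 10.3333
[0.52557011 0.04525252 0.12945946] 11.2583
top 281 208
side 290 175
```

View pics/held.png

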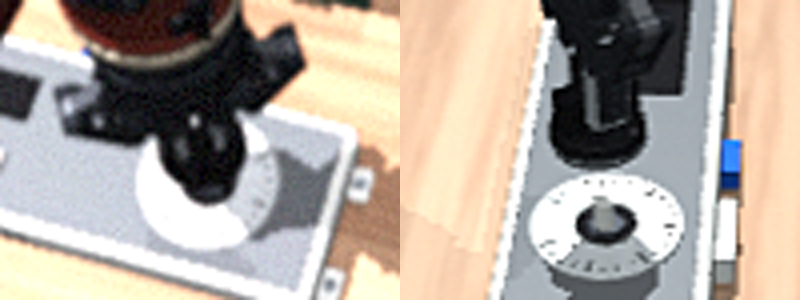

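The knob is held upright. Now I'll lower it to just above the shaft tip and locate the skirt in both cameras, relative to the ring in the same cameras.

```bash
cat > m.py <<'E'
from h import *
from scipy.optimize import least_squares
def measure(n,zb,c0,N=6,pic=None):
    L=[get_image(n) for _ in range(N)]; im=L[0]; im["depth"]=np.median([l["depth"] for l in L],0); P=cloud(im)
    A=np.mean([l["pixels"].astype(float) for l in L],0)
    m=(abs(P[:,:,2]-(zb+.007))<.005)&(np.hypot(P[:,:,0]-c0[0],P[:,:,1]-c0[1])<.036)
    w=P[m]*1000
    f=least_squares(lambda c:np.hypot(w[:,0]-c[0],w[:,1]-c[1])-26,np.array(c0)*1000,loss="soft_l1",f_scale=.7)
    # silhouette: lateral extremes of dark skirt pixels
    print(n,"skirt fit",f.x.round(2),len(w),"rms",np.sqrt(np.mean(f.fun**2)).round(2))
    if pic:
        v,u=np.where(m); x,y=int(u.mean()),int(v.mean())
        cv2.imwrite(pic,cv2.resize(np.clip(A[y-37:y+38,x-50:x+50]*1.4,0,255).astype(np.uint8),(400,300),interpolation=cv2.INTER_CUBIC))
    return f.x,im,A
E
python3 - <<'E'
from m import *
move_l([.5258,.0460,.0930],max_speed=.1); p=get_tcp_pos(); print(p)
for n in("top","side"): measure(n,p[2]-.0165,p[:2],pic=f"pics/m_{n}.png")
a=[cv2.imread(f"pics/m_{n}.png") for n in("top","side")]; cv2.imwrite("pics/m.png",np.hstack(a)); print(get_time())
E
```

```text
[0.52585401 0.04553598 0.0931056 ]
top skirt fit [525.33  45.27] 48 rms 0.68
side skirt fit [525.37  44.28] 119 rms 1.88
12.475
```

View pics/m.png

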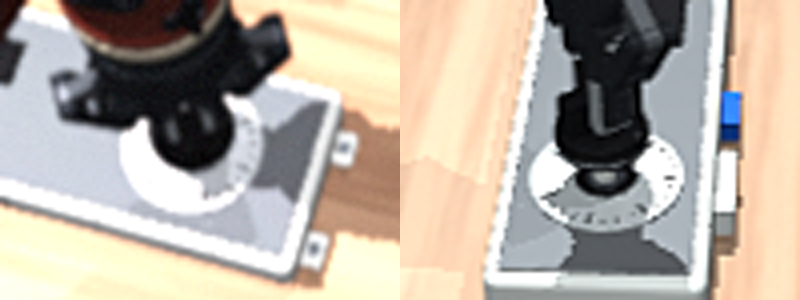

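Relative to the ring in the same cameras, the knob needs about +0.5 mm in x and +1.7 mm in y. I'll correct that and try the fit.

```bash
cat > t.py <<'E'
from h import *
def attempt(x,y,yaw,z=.077,sf=12):
    # position-error compensated start
    fr=q(yaw)
    move_l([x,y,.0875],fr,max_speed=.08)
    s=move_l([x,y,z],max_speed=.03,stop_force=sf)
    p=get_tcp_pos(); print(round(x*1e3,1),round(y*1e3,1),yaw,s,(p*1e3).round(2),get_ft_force().round(1),get_wrist_torque().round(2),round(get_time(),1),flush=True)
    return not s
E
python3 - <<'E'
from t import *
set_gripper(0,90)
b=(.5264,.0474)
for d in((0,0,33),(0,0,41),(0,0,25)):
    if attempt(b[0]+d[0],b[1]+d[1],d[2]): print("IN");break
E
```

```text
526.4 47.4 33 False [526.74  47.67  76.88] [ 3.   2.7 -3.7] [ 0.76 -0.68  0.08] 13.4
IN
```

Run:
```python
from h import *
x,y=.5264,.0474
for z in(.0745,.072,.070,.0675,.065):
    s=move_l([x,y,z],max_speed=.02,stop_force=16); print(z,s,(get_tcp_pos()*1e3).round(2),get_ft_force().round(1),get_wrist_torque().round(2),get_width(),get_grasp_force(),get_time(),flush=True)
    if s: break
t=[]
for n in("top","side"):
    im=get_image(n); c=im["K"]@(im["R"]@[x,y,.06]+im["t"]); u,v=(c[:2]/c[2]).astype(int)
    t.append(cv2.resize(np.clip(im["pixels"][v-30:v+30,u-40:u+40]*1.5,0,255).astype(np.uint8),(400,300),interpolation=cv2.INTER_CUBIC))
cv2.imwrite("pics/in.png",np.hstack(t))
```

```text
0.0745 False [526.78  47.59  74.74] [3.3 4.2 1.5] [ 0.95 -0.56  0.01] 0.1421619509951464 92.45258331298828 13.7167
0.072 False [526.81  47.59  72.17] [2.  3.6 3.9] [ 1.01 -0.48  0.02] 0.13926610821877902 92.72377252578735 13.9917
0.07 False [526.83  47.58  70.29] [0.9 4.4 5.8] [ 1.04 -0.35  0.01] 0.1401408512152377 93.02964806556702 14.2417
0.0675 True [527.05  47.72  68.94] [-3.8  0.5 12.5] [ 0.17  0.61 -0.02] 0.13983811417165454 93.97271990776062 14.45
```

View pics/in.png

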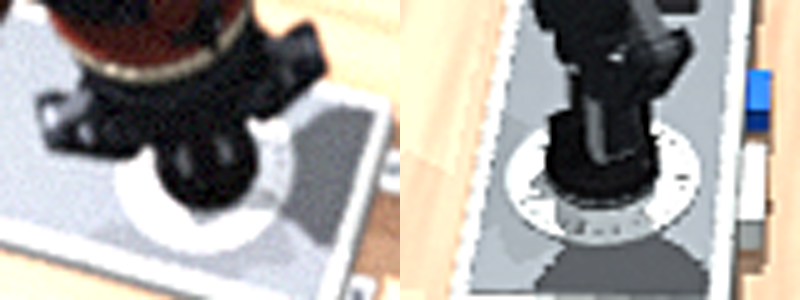

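The picture shows the skirt close over the ring, level and concentric. The force rose through the spring and hit a hard stop at TCP z = 68.9 mm, against 68.5 mm expected. I'll check the hold and hand in.

Run:
```python
from h import *
p=get_tcp_pos(); print(p,get_ft_force())
move_l([.5268,.0474,.0682],max_speed=.02,stop_force=12); dwell(.6)
print(get_tcp_pos(),get_ft_force(),get_wrist_torque(),get_grasp_force(),get_time())
if get_ft_force()[2]>9 and get_tcp_pos()[2]<.0695: print(close_job())
```

```text
[0.52701295 0.04772708 0.06891314] [-2.5490585   0.87693705 12.33619821]
[0.52691664 0.04756187 0.06891269] [-1.34114102  4.7795488  11.40296005] [ 1.00171936  0.20534773 -0.03949907] 94.01920437812805 15.4
the job is handed in; nothing more can be done
None
```

The job is handed in (no verdict returned) at about 15 s of the 54 s: the dial ring was pressed home, and the knob was fitted on the D-shaft and is held pushed in against the start stop with about 11 N, judging by tool height and force readings.

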